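# Lock the orange lantern into its charging base

## Robot

A 7-joint arm with a two-finger parallel gripper is mounted at the origin on the work surface. World frame = base frame: x ahead of the robot, y to its left, z up, the work surface at z = 0. Lengths are in m, angles in degrees, forces in N, time in s.
With the tool pointing down it reaches from about 0.4 to 0.85 m from the base axis. Payload 10.4 kg.
Tool frame: the origin (TCP) lies on the centre line of the jaws, within the pads' length; the fingertips stand 11 mm ahead of it and the grasp point (between the pads) lies 8 mm behind it; z points along the fingers, y is the line along which they close (so a half turn about z gives the same grasp; the last joint's range is limited). The gripper opens to 85 mm and grips with 20 to 120 N. Pads are 22 mm wide; open, the fingers measure 114 mm over their backs; the gripper's body (76 mm by 85 mm) begins 54 mm behind the grasp point. The pads swing forward as they close: fully open they stand 13 mm farther back than shut.
Start: joints at [-75.55, 19.034, -3.707, 83.658, 1.238, 77.344, -5.071], TCP at [0.17, 0.602, 0.242] pointing down, gripper open.
Joint ranges: [-148.97, 148.97], [-28.65, 121.19], [-84.17, 76.75], [9.2, 138.47], [-72.65, 252.65], [3.7, 117.97], [-149.18, 149.18]. Speed limits (degrees/s): [127.2, 127.2, 159.86, 159.86, 180, 180, 180].

## Interface

Orientations are given as a 3x3 rotation matrix whose columns are the frame's x, y, z axes.
In Python, from station import sensors, viewer, sign_off, nets gives the robot as it stands.
- The arm moves only by the tool arm_command, never from a script. Its argument "series" is a list of rows, each a list of 7 numbers: the turn, a rotation vector about the world's x, y, z in rad, then the shift along the world's x, y, z in cm, then the closure, from 0 (fully open) to 1 (shut). A call has 1 to 8 rows; each row shifts and turns the commanded pose from where the row before left it; what a row does not reach is not made up. A row lasts 1/8 s, in which the tool goes at most 62.5 mm and 10.7 degrees, less where a joint would pass 70% of its speed; a pose out of reach is approached as far as the arm can. A call with a gripper value outside its range is refused whole. The fingers move at their own pace and stop on an object; "force" is the grip in N (left out, the last holds). Time passes only in rows, so rows that do not move let the fingers close. It gives the time, the measured TCP pose, the force, the opening and the grip force at its end, in the units of the state.
- sensors.get_obs(): the state, without advancing time (a new reading comes with each control period).
- viewer.get_image(name): name is "side" or "top"; returns the picture (480x640x3 uint8, red, green, blue); there is no depth.
- viewer.get_calibration(name): a dict with "intrinsics" (3x3 intrinsics, pixels), "rvec" (rotation vector, rad) and "tvec" (3), from world to camera coordinates, as OpenCV has them. Camera axes: x right, y down, z forward; pixel columns grow to the right and rows downward; lengths in m; the calibration is good to about 2 mm. A picture is of the moment at which its call begins. get_calibration takes no time and is no camera call.
- sign_off(): hands the job in; it is judged then, once.
Trained networks look in the newest picture that a camera, given by its name, has taken for a name from the list of things; names that differ only in an ending like _2 or _b are one class to them, and where a whole thing is asked for, a point or a joint stands for the part that bears it (a point fixed in the world has none). Each returns a list of dicts, best first, with "conf" (0 to 1); they miss things now and then, are a little off and sometimes report something else, mostly with a low value. They report only what shows in the picture. A call takes as long as a camera call. They do not tell look-alikes from the thing itself.
- nets.boxes_of(thing, camera): "pixel" ([row, column] in pixels, amid what is visible of it).
The state is a dict: "time_s": time; "qpos": joint angles; "qvel": joint speeds; "effort": joint torques, N m; "ee_pos": TCP position; "ee_rot": TCP orientation; "force": force on the tool from outside, world axes, zero at the start; "moment": the same for the moment, N m; "opening": finger opening in m; "grasp_force": force on a finger pad.
Only numpy, scipy, OpenCV 4.12 (cv2) and the standard library are available. Lean on these libraries where they do the work, as an engineer would, in place of code of your own. Each camera call takes 0.05 s, during which the arm holds its last target. There are 200 camera calls.

## Task

Put the orange lantern into the charging base on the stall table: lower its oblong foot through the slot, push down against the spring until the lantern is home, then give it a quarter turn (either way) so that it stays locked, upright, when you let go. Leave the blue lantern and the sauce jar where they stand.

Things in the scene. Friction and masses are not known exactly. Their poses are not given: they have to be found in the camera images.
- orange_lantern: Orange lantern, 129 tall (mm), 0.25 kg, standing. Origin: centre of its underside, z up. Steel foot 64 (x) by 30 (y), z 0-10; neck dia 26, z 10-23; orange collar dia 72, z 23-31; white body dia 54, to z 85; cap dia 60, to z 93; on top an upright grip fin, 50 long along x (parallel to the foot), 16 thick along y, z 93-129, to pinch across its thickness. Half-turn symmetric.
- charging_base: Fixed grey box 120x120x60 mm, metal top. Origin: centre of underside. Slot in the top (z 52-60): 76 along x, 42 along y; 104 square hollow below. Green marks at +y, -y: where the foot's ends point once locked. Sprung brass pad in the slot: top z 50, 5 N + 0.2 N/mm. Lantern origin z: 50 merely set in; below 42 the foot can turn; 37 collar stops on top; locked and let go, the spring holds it at 42.
- blue_lantern: Bystander: blue lantern of like shape and height (129 mm), with a black round drum foot (diameter 72 mm) which does not fit the slot. Loose. Origin: centre of its underside.
- sauce_jar: Bystander: amber glass jar with a red lid and pale label, diameter 60 mm, 95 mm tall, loose. Origin: centre of its underside.
There are look-alikes about, which are no part of the job. There is more than one size of the orange_lantern; the job needs the largest.

How it is judged:
By the outcome, as a careful person would: the job done as asked, in the order asked, and still so for the second after the job is handed in, with the robot touching nothing.
It also fails if it takes over 42 s, if anything falls off the work surface, if the arm or the gripper's body presses on something with over 40 N, if the wrist force passes 120 N, or if a joint passes its speed limit or range.

## Working session

There is one attempt and no reset: what is moved stays moved. The work goes in short steps, Python scripts to look and compute and a tool call to move; the robot and the scene stay as the last step left them, time stands still between calls to the robot, and variables do not carry over. Pictures are saved under pics/ and viewed, at most 10 in all, crops included, and the job is handed in when it is done.

Besides the shell and the picture viewer there is one more tool, called as name([rows], argument=value, ...), one row to a line, values as JSON. arm_command: Moves the arm, as the interface text tells. Its arguments: {"type":"object","properties":{"series":{"type":"array"},"force":{"type":"number"}},"required":["series"]}

```bash
mkdir -p pics; cat > h.py <<'E'
import numpy as np, cv2
from station import sensors, viewer, sign_off, nets
def cal(n):
    c=viewer.get_calibration(n); return np.array(c["intrinsics"],float),cv2.Rodrigues(np.array(c["rvec"],float))[0],np.array(c["tvec"],float).ravel()
def ray(n,px): # px=[row,col]
    K,R,t=cal(n); d=R.T@np.linalg.solve(K,[px[1],px[0],1.]); return -R.T@t,d
def atz(n,px,z):
    o,d=ray(n,px); return o+d*(z-o[2])/d[2]
def proj(n,P):
    K,R,t=cal(n); p=K@(R@np.array(P,float)+t); return p[1]/p[2],p[0]/p[2]
def save(n,f):
    im=viewer.get_image(n); cv2.imwrite('pics/'+f,cv2.cvtColor(im,cv2.COLOR_RGB2BGR)); return im
E
python3 - <<'E'
from h import *
np.set_printoptions(precision=3,suppress=True)
for n in("top","side"):
    save(n,n+'0.png')
    print(n,-cal(n)[1].T@cal(n)[2],cal(n)[0][0,0])
    for th in("orange_lantern","charging_base","blue_lantern","sauce_jar"):
        for d in nets.boxes_of(th,n): print(th,np.round(d["pixel"]),round(d["conf"],2),atz(n,d["pixel"],.07))
o=sensors.get_obs();print(o["time_s"],o["ee_pos"],o["ee_rot"])
E
```

```text
top [ 0.435 -0.053  0.866] 508.3199100447295
orange_lantern [150. 422.] 0.97 [ 0.724 -0.209  0.07 ]
orange_lantern [220. 483.] 0.96 [ 0.607 -0.301  0.07 ]
orange_lantern [222. 421.] 0.72 [ 0.604 -0.203  0.07 ]
charging_base [292. 168.] 0.84 [0.492 0.198 0.07 ]
blue_lantern [328. 393.] 0.75 [ 0.438 -0.153  0.07 ]
sauce_jar [243. 339.] 0.8 [ 0.571 -0.072  0.07 ]
sauce_jar [222. 424.] 0.51 [ 0.604 -0.206  0.07 ]
side [0.49  0.458 0.63 ] 461.20332054186485
orange_lantern [151. 330.] 0.82 [ 0.609 -0.193  0.07 ]
charging_base [385. 353.] 0.76 [0.496 0.234 0.07 ]
blue_lantern [184. 419.] 0.85 [ 0.441 -0.139  0.07 ]
sauce_jar [210. 334.] 0.72 [ 0.573 -0.049  0.07 ]
0.5 [0.17  0.602 0.242] [[-0.962  0.271 -0.   ]
 [ 0.271  0.962  0.   ]
 [ 0.     0.    -1.   ]]
```

View pics/top0.png

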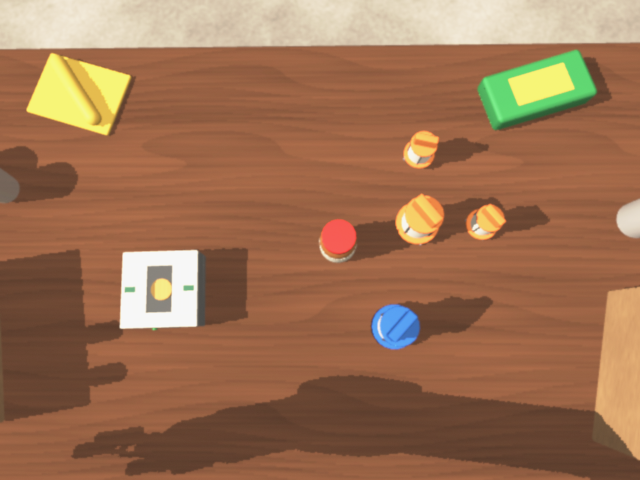

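View pics/side0.png

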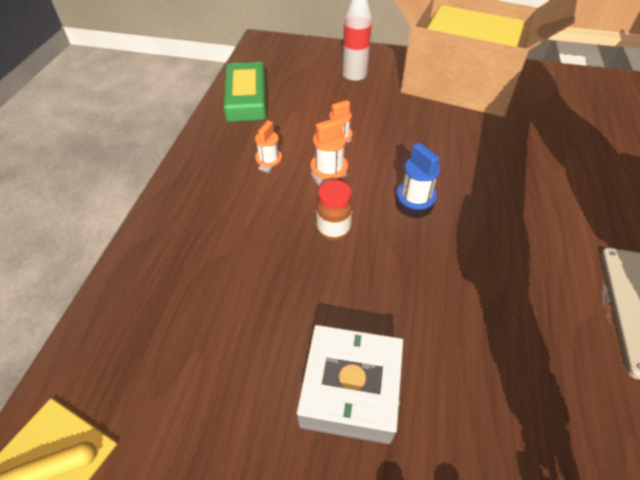

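The largest orange lantern is the middle one, at top-image (row 220, col 420). The base is at (290, 162), with its slot long side along world x. The jar is at (243, 339) and the blue lantern at (327, 396). I'll zoom in on the fin and slot.

```bash
python3 - <<'E'
import cv2,numpy as np
a=cv2.imread('pics/top0.png')
l=cv2.resize(a[185:255,380:450],(400,400),interpolation=cv2.INTER_CUBIC)
b=cv2.resize(a[240:340,110:210],(400,400),interpolation=cv2.INTER_CUBIC)
cv2.imwrite('pics/crop0.png',np.hstack([l,b]))
E
```

```text
(no output)
```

View pics/crop0.png

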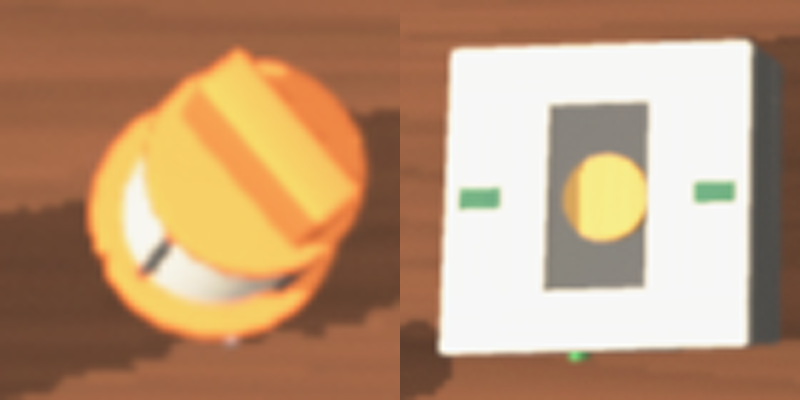

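The left crop shows the fin's top face, with corners near (238,50), (356,186), (312,222) and (203,88). The right crop shows the base top, with corners near (52,48), (352,40), (348,345) and (40,354).

```bash
python3 - <<'E'
from h import *
np.set_printoptions(precision=4,suppress=True)
f=np.array([[238,50],[356,186],[312,222],[203,88]])/5.714
P=np.array([atz('top',(185+y,380+x),.129) for x,y in f]);print(P,P.mean(0))
print([np.linalg.norm(P[i]-P[(i+1)%4]) for i in range(4)])
d=P[1]+P[2]-P[0]-P[3];print('fin yaw',np.degrees(np.arctan2(d[1],d[0])))
for nm,c in(('top',[[52,48],[352,40],[348,345],[40,354]]),('slot',[[151,105],[248,102],[243,289],[144,290]])):
    B=np.array([atz('top',(240+y/4,110+x/4),.06) for x,y in c]);print(nm,B.mean(0),[np.linalg.norm(B[i]-B[(i+1)%4]) for i in range(4)])
    d=B[0]+B[1]-B[2]-B[3];print('yaw',np.degrees(np.arctan2(d[1],d[0])))
# orange collar check via side camera: project
c=P.mean(0)
for z in(.129,.093,.031): print(z,proj('side',[c[0],c[1],z]),proj('top',[c[0],c[1],z]))
print('base side',proj('side',[*B.mean(0)[:2],.06]))
E
```

```text
[[ 0.6344 -0.1936  0.129 ]
 [ 0.598  -0.2227  0.129 ]
 [ 0.5886 -0.2111  0.129 ]
 [ 0.6242 -0.1842  0.129 ]] [ 0.6113 -0.2029  0.129 ]
[np.float64(0.04656447107002304), np.float64(0.015012842578432642), np.float64(0.04462661246213142), np.float64(0.013835323337603022)]
fin yaw -142.15634954004494
top [0.4989 0.2146 0.06  ] [np.float64(0.12176410551961378), np.float64(0.12130227183605395), np.float64(0.12183449425438526), np.float64(0.12191541147342647)]
yaw 1.5953325707881332
slot [0.4985 0.2151 0.06  ] [np.float64(0.039168145231902755), np.float64(0.07439965917320937), np.float64(0.03938417530697674), np.float64(0.07365061390495461)]
yaw 1.2498670969162475
0.129 (np.float64(121.70185979740661), np.float64(329.81968519526896)) (np.float64(208.83273036268832), np.float64(428.48004462229846))
0.093 (np.float64(137.9405320904911), np.float64(329.51708221668576)) (np.float64(214.26458153339638), np.float64(423.93951953641937))
0.031 (np.float64(163.542244392613), np.float64(329.0400016857392)) (np.float64(222.55564063289512), np.float64(417.00896112333373))
base side (np.float64(373.08150434909936), np.float64(352.7971487083801))
```

Measurements agree: the lantern is at (0.611, -0.203) with fin yaw 38°, its side projection matches, and the fin is about 46–50 mm long, so it is the large one. The base is at (0.4985, 0.215), yaw about 1.4°. I'll move above the lantern now.

arm_command([
  [0, 0, -0.138, 2.76, -5.03, 0, 0],
  [0, 0, -0.138, 2.76, -5.03, 0, 0],
  [0, 0, -0.138, 2.76, -5.03, 0, 0],
  [0, 0, -0.138, 2.76, -5.03, 0, 0],
  [0, 0, -0.138, 2.76, -5.03, 0, 0],
  [0, 0, -0.138, 2.76, -5.03, 0, 0],
  [0, 0, -0.138, 2.76, -5.03, 0, 0],
  [0, 0, -0.138, 2.76, -5.03, 0, 0],
], force=60)

```text
time_s: 1.5
ee_pos: [0.3911, 0.1974, 0.2427]
ee_rot: [[-0.186, 0.982, 0.001], [0.982, 0.186, 0.001], [0.001, 0.001, -1.0]]
force: [0.4, 0.6, 0.1]
opening: 0.0851
grasp_force: 0.0
```

arm_command([
  [0, 0, -0.138, 2.76, -5.03, 0, 0],
  [0, 0, -0.138, 2.76, -5.03, 0, 0],
  [0, 0, -0.138, 2.76, -5.03, 0, 0],
  [0, 0, -0.138, 2.76, -5.03, 0, 0],
  [0, 0, -0.138, 2.76, -5.03, 0, 0],
  [0, 0, -0.138, 2.76, -5.03, 0, 0],
  [0, 0, -0.138, 2.76, -5.03, -1, 0],
  [0, 0, -0.138, 2.76, -5.03, -1, 0],
])

```text
time_s: 2.5
ee_pos: [0.6124, -0.2044, 0.2223]
ee_rot: [[0.793, 0.61, 0.001], [0.61, -0.793, 0.0], [0.001, 0.001, -1.0]]
force: [0.4, 0.2, 1.0]
opening: 0.0855
grasp_force: 0.0
```

```bash
python3 - <<'E'
from h import *
o=sensors.get_obs();R=np.array(o["ee_rot"]);print(o["time_s"],o["ee_pos"],np.degrees(np.arctan2(R[1,1],R[0,1])),R[:,2],o["qpos"],o["opening"],o["force"])
a=save('top','t1.png');b=save('side','s1.png')
for n in('top','side'): print([ (np.round(proj(n,p))) for p in([.611,-.203,.129],[.611,-.203,.2])])
s=lambda i,r,c,w:cv2.resize(i[r-w:r+w,c-w:c+w],(400,400),interpolation=cv2.INTER_CUBIC)
cv2.imwrite('pics/c1.png',cv2.cvtColor(np.hstack([s(a,205,420,60),s(b,130,330,60)]),cv2.COLOR_RGB2BGR))
E
```

```text
2.5 [ 0.61238197 -0.20442624  0.22231999] -52.43605951855023 [ 1.10269997e-03  1.86256904e-05 -9.99999392e-01] [-17.66380433  26.89954817  44.52338593  83.96992741 -19.04273232
  76.81859689 -24.36511806] 0.08553726842735086 [0.41753798 0.20798545 0.9616433 ]
[array([209., 429.]), array([197., 439.])]
[array([122., 330.]), array([ 86., 331.])]
```

View pics/c1.png

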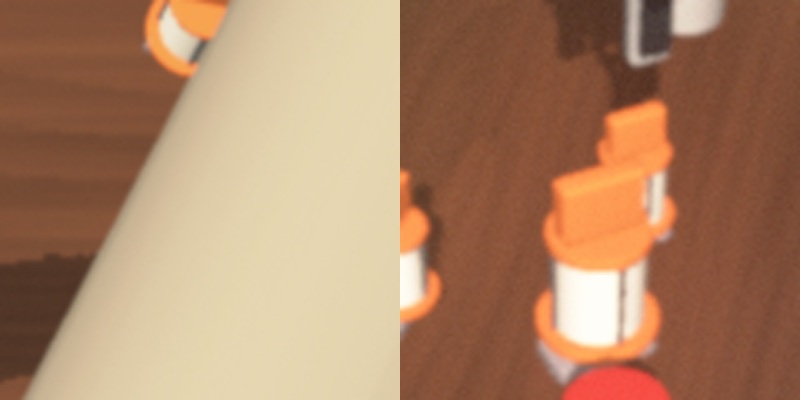

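The side view shows the fin top centre at about (121, 330), where it was predicted. I'll descend and grip.

arm_command([
  [0, 0, 0, -0.1, 0.1, -3, 0],
  [0, 0, 0, 0, 0, -3, 0],
  [0, 0, 0, 0, 0, -3, 0],
  [0, 0, 0, 0, 0, -1.6, 0],
  [0, 0, 0, 0, 0, -0.6, 0],
  [0, 0, 0, 0, 0, 0, 0.6],
  [0, 0, 0, 0, 0, 0, 0.8],
  [0, 0, 0, 0, 0, 0, 1],
], force=80)

```text
time_s: 3.6
ee_pos: [0.6106, -0.2024, 0.1111]
ee_rot: [[0.791, 0.612, 0.001], [0.612, -0.791, -0.0], [0.001, 0.001, -1.0]]
force: [-0.4, -0.8, -0.8]
opening: 0.0322
grasp_force: 0.0
```

arm_command([
  [0, 0, 0, 0, 0, 0, 1],
  [0, 0, 0, 0, 0, 0, 1],
  [0, 0, 0, 0, 0, 0, 1],
  [0, 0, 0, 0, 0, 0, 1],
  [0, 0, 0, 0, 0, 0, 1],
], force=80)

```text
time_s: 4.22
ee_pos: [0.6106, -0.2026, 0.1109]
ee_rot: [[0.791, 0.612, 0.001], [0.612, -0.791, -0.001], [0.001, 0.001, -1.0]]
force: [0.9, -1.4, 5.4]
opening: 0.0148
grasp_force: 79.2
```

arm_command([
  [0, 0, 0, 0, 0, 1, 1],
  [0, 0, 0, 0, 0, 3, 1],
  [0, 0, 0, 0, 0, 3.5, 1],
  [0, 0, 0, 0, 0, 3.5, 1],
  [0, 0, 0, 0, 0, 3, 1],
  [0, 0, 0, 0, 0, 2, 1],
  [0, 0, 0, 0, 0, 0, 1],
])

```text
time_s: 5.1
ee_pos: [0.6103, -0.2023, 0.2714]
ee_rot: [[0.791, 0.612, 0.001], [0.612, -0.791, -0.0], [0.001, 0.001, -1.0]]
force: [-0.2, -0.6, -3.2]
opening: 0.015
grasp_force: 78.4
```

arm_command([
  [0, 0, -0.05, -0.6, 2.2, 0, 1],
  [0, 0, -0.09, -1.4, 5.2, 0, 1],
  [0, 0, -0.09, -1.6, 6.1, 0, 1],
  [0, 0, -0.1, -1.6, 6.1, 0, 1],
  [0, 0, -0.1, -1.6, 6.1, 0, 1],
  [0, 0, -0.09, -1.6, 6.1, 0, 1],
  [0, 0, -0.07, -1.5, 5.6, 0, 1],
  [0, 0, -0.044, -1.3, 4.4, 0, 1],
])

```text
time_s: 6.1
ee_pos: [0.4967, 0.2161, 0.2689]
ee_rot: [[1.0, 0.025, -0.002], [0.025, -1.0, -0.001], [-0.002, 0.001, -1.0]]
force: [0.9, 0.6, -2.0]
opening: 0.0151
grasp_force: 78.8
```

```bash
python3 - <<'E'
from h import *
o=sensors.get_obs();R=np.array(o["ee_rot"]);print(o["time_s"],o["ee_pos"],np.degrees(np.arctan2(R[1,1],R[0,1])),R[:,2],o["qpos"],o["opening"],o["force"],o["moment"])
save('side','s2.png')
p=np.array(o["ee_pos"]);
for z in (0,-.111,-.08): print(np.round(proj('side',p+[0,0,z])))
E
```

```text
6.1 [0.49674376 0.21614002 0.26892008] -88.54451708379213 [-2.14830271e-03 -8.06887040e-04 -9.99997367e-01] [ -64.86213995    8.32261577   40.81155895   95.90265707   -5.55961134
   77.9663139  -111.71989551] 0.015089224662393581 [ 0.9464778   0.60238695 -2.02373138] [-0.0759502  -0.09461909  0.00494766]
[284. 366.]
[339. 359.]
[325. 361.]
```

View pics/s2.png

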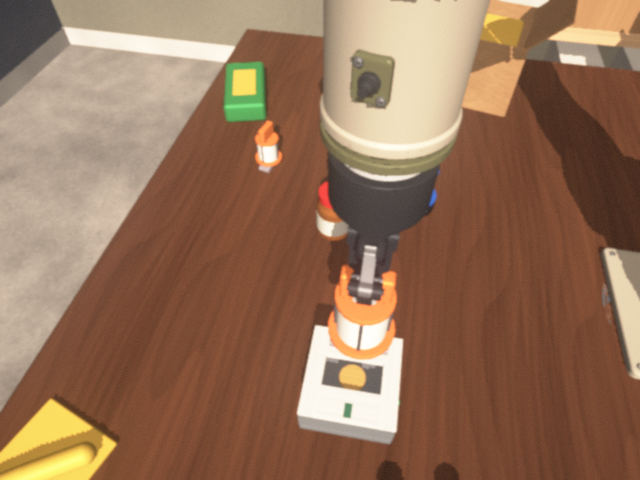

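The lantern hangs upright above the base, with the collar centre at (331, 361) as predicted. I'll trim the xy position and lower it.

arm_command([
  [0, 0, 0, 0.1, -0.1, -1.5, 1],
  [0, 0, 0, 0.1, 0, -2.5, 1],
  [0, 0, 0, 0, 0, -2.5, 1],
  [0, 0, 0, 0, 0, -1.7, 1],
  [0, 0, 0, 0, 0, -0.8, 1],
  [0, 0, 0, 0, 0, 0, 1],
  [0, 0, 0, 0, 0, 0, 1],
])

```text
time_s: 7.02
ee_pos: [0.5012, 0.2127, 0.1811]
ee_rot: [[1.0, 0.025, 0.001], [0.025, -1.0, 0.001], [0.001, -0.001, -1.0]]
force: [-0.1, -0.5, -3.0]
opening: 0.0149
grasp_force: 78.8
```

```bash
python3 - <<'E'
from h import *
o=sensors.get_obs();R=np.array(o["ee_rot"]);print(o["time_s"],o["ee_pos"],np.degrees(np.arctan2(R[1,1],R[0,1])),o["force"],o["moment"])
b=save('side','s3.png')
cv2.imwrite('pics/c3.png',cv2.cvtColor(cv2.resize(b[280:450,270:430],(640,600),interpolation=cv2.INTER_CUBIC)[:600],cv2.COLOR_RGB2BGR))
E
```

```text
7.025 [0.50122747 0.21269298 0.1810843 ] -88.58617478592299 [-0.07744417 -0.52048638 -3.00398637] [-0.00729135 -0.01191282 -0.04022823]
```

View pics/c3.png

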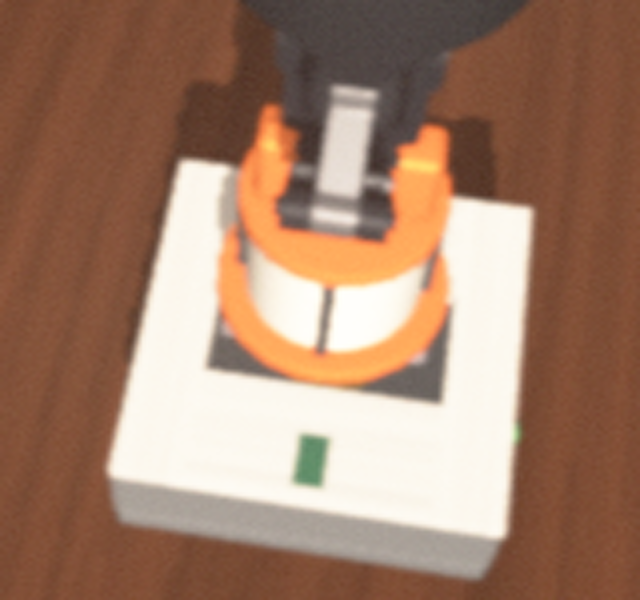

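The foot is just above the slot. Its front corners show at crop (225,325) and (418,358), and the slot's front edge runs from (208,368) to (443,402). I'll compare those numerically.

```bash
python3 - <<'E'
from h import *
np.set_printoptions(precision=4,suppress=True)
g=lambda x,y,z:atz('side',(280+y*170/600,270+x/4),z)
print('slot front',g(208,368,.06),g(443,402,.06))
print('base top',np.mean([g(181,160,.06),g(531,208,.06),g(505,535,.06),g(110,472,.06)],0))
print('foot front corners(z~.078 upper)',g(225,325,.078),g(418,358,.078))
print('collar L/R/front',g(219,288,.097),g(450,288,.097),g(322,385,.093))
E
```

```text
slot front [0.5342 0.2374 0.06  ] [0.46   0.2347 0.06  ]
base top [0.4981 0.2168 0.06  ]
foot front corners(z~.078 upper) [0.5308 0.2281 0.078 ] [0.4703 0.2279 0.078 ]
collar L/R/front [0.5338 0.2234 0.097 ] [0.4647 0.2092 0.097 ] [0.4975 0.2491 0.093 ]
```

arm_command([
  [0, 0, 0, -0.3, 0.28, 0, 1],
  [0, 0, 0, 0, 0, 0, 1],
  [0, 0, 0, 0, 0, 0, 1],
  [0, 0, 0, 0, 0, -0.4, 1],
  [0, 0, 0, 0, 0, 0, 1],
  [0, 0, 0, 0, 0, 0, 1],
])

```text
time_s: 7.82
ee_pos: [0.4977, 0.2154, 0.1762]
ee_rot: [[1.0, 0.025, -0.0], [0.025, -1.0, -0.0], [-0.0, 0.0, -1.0]]
force: [-0.3, -0.9, -3.0]
opening: 0.0146
grasp_force: 78.9
```

arm_command([
  [0, 0, 0, 0, 0, -0.4, 1],
  [0, 0, 0, 0, 0, -0.4, 1],
  [0, 0, 0, 0, 0, -0.4, 1],
  [0, 0, 0, 0, 0, 0, 1],
  [0, 0, 0, 0, 0, 0, 1],
])

```text
time_s: 8.45
ee_pos: [0.4978, 0.2154, 0.1644]
ee_rot: [[1.0, 0.025, 0.0], [0.025, -1.0, -0.0], [0.0, 0.0, -1.0]]
force: [1.3, -0.2, -2.6]
opening: 0.0149
grasp_force: 78.9
```

The foot is in the slot with no contact. Next I'll press down against the spring.

arm_command([
  [0, 0, 0, 0, 0, -0.4, 1],
  [0, 0, 0, 0, 0, -0.4, 1],
  [0, 0, 0, 0, 0, -0.4, 1],
  [0, 0, 0, 0, 0, -0.2, 1],
  [0, 0, 0, 0, 0, 0, 1],
  [0, 0, 0, 0, 0, 0, 1],
], force=100)

```text
time_s: 9.2
ee_pos: [0.498, 0.2155, 0.1506]
ee_rot: [[1.0, 0.025, 0.001], [0.025, -1.0, 0.0], [0.001, -0.0, -1.0]]
force: [0.8, -0.4, 3.6]
opening: 0.0141
grasp_force: 101.6
```

arm_command([
  [0, 0, 0, 0, 0, -0.1, 1],
  [0, 0, 0, 0, 0, -0.1, 1],
  [0, 0, 0, 0, 0, 0, 1],
  [0, 0, 0, 0, 0, 0, 1],
])

```text
time_s: 9.7
ee_pos: [0.4979, 0.2155, 0.1484]
ee_rot: [[1.0, 0.025, 0.0], [0.025, -1.0, 0.0], [0.0, -0.0, -1.0]]
force: [1.7, 1.0, 4.6]
opening: 0.0145
grasp_force: 101.7
```

The lantern is home, at origin z about 37.5 mm. Now the quarter turn, +90°.

arm_command([
  [0, 0, 0.08, 0, 0, 0, 1],
  [0, 0, 0.11, 0, 0, 0, 1],
  [0, 0, 0.12, 0, 0, 0, 1],
  [0, 0, 0.12, 0, 0, 0, 1],
  [0, 0, 0.12, 0, 0, 0, 1],
  [0, 0, 0.12, 0, 0, 0, 1],
  [0, 0, 0.12, 0, 0, 0, 1],
])

```text
time_s: 10.58
ee_pos: [0.4978, 0.2157, 0.1485]
ee_rot: [[0.683, 0.73, 0.0], [0.73, -0.683, 0.0], [0.0, -0.0, -1.0]]
force: [0.9, 1.2, 3.6]
opening: 0.0144
grasp_force: 101.5
```

arm_command([
  [0, 0, 0.12, 0, 0, 0, 1],
  [0, 0, 0.12, 0, 0, 0, 1],
  [0, 0, 0.12, 0, 0, 0, 1],
  [0, 0, 0.12, 0, 0, 0, 1],
  [0, 0, 0.12, 0, 0, 0, 1],
  [0, 0, 0.11, 0, 0, 0, 1],
  [0, 0, 0.07, 0, 0, 0, 1],
  [0, 0, 0, 0, 0, 0, 1],
])

```text
time_s: 11.58
ee_pos: [0.4974, 0.2156, 0.1482]
ee_rot: [[-0.024, 1.0, -0.001], [1.0, 0.024, 0.0], [0.0, -0.001, -1.0]]
force: [-0.7, 1.6, 3.8]
opening: 0.0144
grasp_force: 101.6
```

```bash
python3 - <<'E'
from h import *
o=sensors.get_obs();R=np.array(o["ee_rot"]);print(o["time_s"],o["ee_pos"],np.degrees(np.arctan2(R[1,1],R[0,1])),o["force"],o["moment"],o["qpos"])
b=save('side','s4.png')
cv2.imwrite('pics/c4.png',cv2.cvtColor(cv2.resize(b[280:450,270:430],(640,600),interpolation=cv2.INTER_CUBIC),cv2.COLOR_RGB2BGR))
E
```

```text
11.575 [0.49737227 0.21558987 0.14823801] 1.3620886730432997 [-0.65810405  1.60388296  3.83430332] [ 0.35935866  0.32588917 -0.06764598] [-51.99542191  13.4373026   27.12011558 104.39459039  -6.80968723
  63.79443386 -21.13114401]
```

View pics/c4.png

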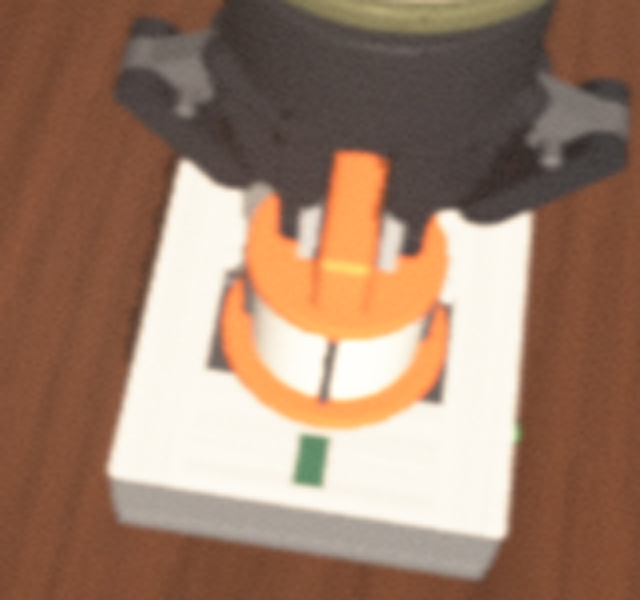

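The fin now points along the green marks. I'll ease up to the spring's rest height, release and go straight up.

arm_command([
  [0, 0, 0, 0, 0, 0.2, 1],
  [0, 0, 0, 0, 0, 0.2, 1],
  [0, 0, 0, 0, 0, 0, 1],
  [0, 0, 0, 0, 0, 0, 0.5],
  [0, 0, 0, 0, 0, 0, 0],
  [0, 0, 0, 0, 0, 0, 0],
  [0, 0, 0, 0, 0, 0, 0],
  [0, 0, 0, 0, 0, 0, 0],
], force=20)

```text
time_s: 12.62
ee_pos: [0.4978, 0.2154, 0.1523]
ee_rot: [[-0.024, 1.0, 0.0], [1.0, 0.024, -0.0], [-0.0, 0.0, -1.0]]
force: [-0.2, -0.1, -0.2]
opening: 0.0853
grasp_force: 0.0
```

arm_command([
  [0, 0, 0, 0, 0, 1, 0],
  [0, 0, 0, 0, 0, 2, 0],
  [0, 0, 0, 0, 0, 3, 0],
  [0, 0, 0, 0, 0, 4, 0],
  [0, 0, 0, 0, 0, 4, 0],
  [0, 0, 0, -1, -4, 2, 0],
  [0, 0, 0, -1, -4, 0, 0],
  [0, 0, 0, 0, -2, 0, 0],
])

```text
time_s: 13.62
ee_pos: [0.4777, 0.1133, 0.3135]
ee_rot: [[-0.022, 1.0, 0.001], [1.0, 0.022, 0.001], [0.001, 0.001, -1.0]]
force: [-0.5, 1.3, 1.3]
opening: 0.0858
grasp_force: 0.0
```

```bash
python3 - <<'E'
from h import *
np.set_printoptions(precision=4,suppress=True)
o=sensors.get_obs();print(o["time_s"],o["ee_pos"],o["opening"],o["force"])
b=save('side','s5.png')
for th in("orange_lantern","blue_lantern","sauce_jar"):
    for d in nets.boxes_of(th,'side'): print(th,np.round(d["pixel"]),round(d["conf"],2))
c=[.498,.2155]
print('collar front/left/right, cap top', [np.round(proj('side',p)) for p in([.498,.2155+.036,.065],[.534,.2155,.069],[.462,.2155,.069],[.498,.2155,.171])])
cv2.imwrite('pics/c5.png',cv2.cvtColor(np.vstack([cv2.resize(b[270:440,220:480],(780,510),interpolation=cv2.INTER_CUBIC)]),cv2.COLOR_RGB2BGR))
E
```

```text
13.625 [0.4777 0.1133 0.3135] 0.08580547167928117 [-0.4606  1.3234  1.3412]
orange_lantern [149. 270.] 0.97
orange_lantern [363. 352.] 0.88
orange_lantern [186. 422.] 0.61
orange_lantern [139. 335.] 0.48
blue_lantern [183. 420.] 0.68
sauce_jar [210. 335.] 0.74
collar front/left/right, cap top [array([400., 349.]), array([365., 326.]), array([376., 382.]), array([333., 359.])]
```

View pics/s5.png

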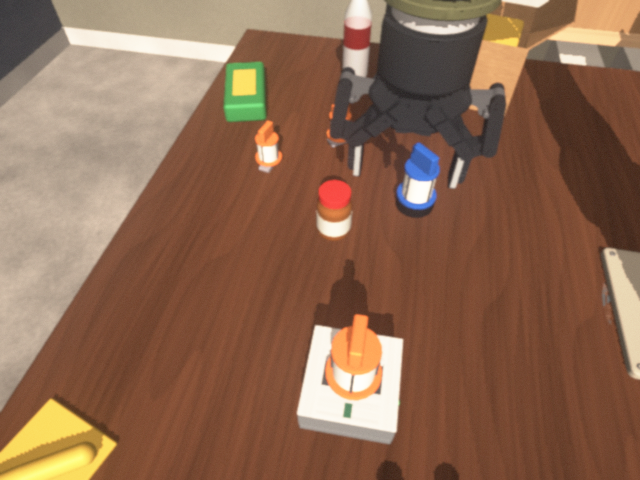

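The lantern stands upright in the base, with its collar front at about (399, 352) where the locked height predicts and its fin along the green marks. The bystanders haven't moved and the gripper is clear, so I'm handing in.

```bash
python3 -c "
from station import sign_off
print(sign_off())"
```

```text
the job is handed in; nothing more can be done
None
```

The large orange lantern is locked upright in the charging base, the blue lantern and sauce jar were left in place, and the job was handed in at about 14 s; I saw no verdict.

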